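# Hang the L-shaped display board level

## Task

Take the L-shaped wooden display board out of its rack and hang it on the stand's steel pin by the one hole that lets it hang level, with its pendants facing the way the pin points. Slide it gently along the pin until it is fully home against the post, let the pin take its weight, let go and leave it hanging level and still. Force nothing against the pin or post, and leave the goblet, hammer, block and ring tray alone.

Things in the scene. Friction and masses are not known exactly. Their poses are not given: they have to be found in the camera images.
- board: Loose L-shaped plate of one even wood, 10 mm thick along its x, about 0.13 kg; y along the bar, z up. Bar 160 mm long (y -80 to 80), 45 high (z 80 to 125). Leg 50 wide below the bar's -y end (y -80 to -30, z 0 to 80). Origin: at the foot's height, under the bar's middle, mid-thickness. Four holes go through the bar along x. Starts upright in the rack, axes as the rack's.
- hole_a (a point): Centre (mid-thickness) of the hole at the board's y = -48 mm, z = 112 mm, 13 mm below the top edge. All four holes are plain, 11 mm across, with 1 mm chamfers.
- hole_b (a point): Centre of the hole at the board's y = -20 mm, z = 112 mm.
- hole_c (a point): Centre of the hole at the board's y = +8 mm, z = 112 mm.
- hole_d (a point): Centre of the hole at the board's y = +36 mm, z = 112 mm.
- pendants (a point): Middle one of three small, practically weightless metal discs (12 to 18 mm across, 1.5 mm thick) on the leg's +x face, the front; at the board's x = 5, y = -55, z = 34 mm.
- stand: Fixed rigid stand: wooden post 24 x 36 mm (x, y), 226 mm high, on a foot 110 x 120 x 16 mm. Origin on the table, in the post's +x face, mid-width. A level steel pin, 8 mm in diameter, round-ended, sticks 55 mm out of that face along the stand's +x, about 210 mm above the table. The board goes on over its free end and slides to -x until its back (-x face) meets the post.
- post_mark (a point): Nominal place of the pin's axis in the post's face: mid-width, 210 mm above the table; axes as the stand's. The real pin is bolted tight, parallel to this, but up to 10 mm higher or lower and up to 13 mm to either side: different each time and not in the measured poses. See it or feel for it (the board's straight edges and inner corner are handy for that).
- rack: Fixed wooden rack, foot 120 x 200 x 12 mm, origin on the table under its middle. The board stands in it with 1.4 mm play front and back, foot 12 mm and top edge 137 mm above the table. Slot walls 42 mm high hold the leg (y -88 to -22); a block (y 55 to 77) bears the bar's other end, its walls 104 mm high. Lift 35 mm straight up to free the board.
- goblet: Bystander: brown goblet, 68 mm across, 115 mm high; origin under its foot.
- hammer: Bystander: hammer lying on the bench.
- doming_block: Bystander: wooden block, 50 mm cube; origin under its middle.
- ring_tray: Bystander: low dark wooden tray with compartments, 100 x 120 x 25 mm; origin under its middle.
Mind the look-alikes: they are no part of the job. Of the things that look like the board, the smallest one is meant.

How it is judged:
By the outcome, as a careful person would: the job done as asked, in the order asked, and still so for the second after the job is handed in, with the robot touching nothing.
It also fails if it takes over 64 s, if anything falls off the work surface, if the arm or the gripper's body presses on something with over 40 N, if the wrist force passes 120 N, or if a joint passes its speed limit or range.

## Robot

A 7-joint arm with a two-finger parallel gripper is mounted at the origin on the work surface. World frame = base frame: x ahead of the robot, y to its left, z up, the work surface at z = 0. Lengths are in m, angles in rad, forces in N, time in s.
With the tool pointing down it reaches from about 0.4 to 0.85 m from the base axis. Payload 4.5 kg.
Tool frame: the origin (TCP) lies at the centre of the arm's flange, where the gripper is bolted on; the fingertips stand 166 mm ahead of it and the grasp point (between the pads) lies 147 mm ahead of it (r.grip_depth is the distance from the TCP to the grasp point, in m); z points along the fingers, y is the line along which they close (so a half turn about z gives the same grasp; the last joint's range is limited). The gripper opens to 88 mm and grips with 3 to 60 N. Pads are 18 mm wide; open, the fingers measure 123 mm over their backs; the gripper's body (75 mm by 187 mm) begins 45 mm behind the grasp point.
Start: joints at [1.289, 0.689, -0.195, 1.565, 0.157, 0.902, -0.215], TCP at [0.194, -0.594, 0.405] pointing down, gripper open.
Joint ranges: [-3.01, 3.01], [-0.46, 2.08], [-1.47, 1.51], [0.13, 2.56], [-1, 4.14], [0.04, 2.09], [-2.66, 2.66]. Speed limits (rad/s): [2.57, 2.57, 3.14, 3.14, 3.14, 3.14, 3.14].

## Interface

Orientations are given as a unit quaternion [x, y, z, w].
In Python, from plant import status, cams, r, finder gives the robot as it stands.
- The arm moves only by the tool play_rows, never from a script. Its argument "rows" is a list of rows, each a list of 7 numbers: the opening in per cent of the stroke, from 0 (shut) to 100 (fully open), then the shift along the tool's x, y, z in m, then the turn, a rotation vector about the tool's x, y, z in degrees. A call has 1 to 8 rows; each row shifts and turns the commanded pose from where the row before left it, along the tool's axes as they then stand; what a row does not reach is not made up. A row lasts 1/8 s, in which the tool goes at most 62.5 mm and 10.7 degrees, less where a joint would pass 70% of its speed; a pose out of reach is approached as far as the arm can. A call with a gripper value outside its range is refused whole. The fingers move at their own pace and stop on an object; "grip_force" is the grip in N (left out, the last holds). Time passes only in rows, so rows that do not move let the fingers close. It gives the time, the measured TCP pose, the force, the opening and the grip force at its end, in the units of the state.
- status.get_state(): the state, without advancing time (a new reading comes with each control period).
- cams.snapshot(name): name is "scene" or "top"; returns the picture (400x640x3 uint8, red, green, blue); there is no depth.
- cams.camera_params(name): a dict with "vfov" (degrees; the focal length in pixels is half the picture's height over the tangent of half this angle, whatever the lens; pixels are square), "cx", "cy" (the principal point, pixels), "distortion" ([k1, k2, p1, p2, k3] as OpenCV has them; the pictures are not rectified), "R" (3x3) and "t" (3): a world point X has camera coordinates R X + t. Camera axes: x right, y down, z forward; pixel columns grow to the right and rows downward; lengths in m; the calibration is good to about 2 mm. A picture is of the moment at which its call begins. camera_params takes no time and is no camera call.
- r.finish_job(): hands the job in; it is judged then, once.
Trained networks look in the newest picture that a camera, given by its name, has taken for a name from the list of things; names that differ only in an ending like _2 or _b are one class to them, and where a whole thing is asked for, a point or a joint stands for the part that bears it (a point fixed in the world has none). Each returns a list of dicts, best first, with "score" (0 to 1); they miss things now and then, are a little off and sometimes report something else, mostly with a low value. They report only what shows in the picture. A call takes as long as a camera call. They do not tell look-alikes from the thing itself.
- finder.spot_in(camera, label): "at" ([x, y, z] in m, in the coordinates of the camera as it stood for that picture, good to about 4 mm: the middle of the surface that is visible of it).
- finder.regions_of(camera, label): "mask" (400x640 bool, what is visible of it).
The state is a dict: "clock": time; "q": joint angles; "qd": joint speeds; "joint_torque": joint torques, N m; "tool_pos": TCP position; "eef_rot": TCP orientation; "contact_force": force on the tool from outside, world axes, zero at the start; "moment": the same for the moment, N m; "opening": opening from 0.0 (shut) to 1.0 (fully open); "finger_force": force on a finger pad.
Only numpy, scipy, OpenCV 4.12 (cv2) and the standard library are available. Lean on these libraries where they do the work, as an engineer would, in place of code of your own. Each camera call takes 0.05 s, during which the arm holds its last target. There are 200 camera calls.

## Working session

There is one attempt and no reset: what is moved stays moved. The work goes in short steps, Python scripts to look and compute and a tool call to move; the robot and the scene stay as the last step left them, time stands still between calls to the robot, and variables do not carry over. Pictures are saved under pics/ and viewed, at most 10 in all, crops included, and the job is handed in when it is done.

Besides the shell and the picture viewer there is one more tool, called after ">>>" as name([rows], argument=value, ...), one row to a line, values as JSON. play_rows: Moves the arm, as the interface text tells. Its arguments: {"type":"object","properties":{"rows":{"type":"array","items":{"type":"array","items":{"type":"number"}}},"grip_force":{"type":"number"}},"required":["rows"]}

```bash
ls; mkdir -p pics
python3 - <<'E'
from plant import status,cams,r,finder
import cv2,numpy as np
s=status.get_state();print(s['clock'],s['tool_pos'],s['eef_rot'])
ims=[]
for n in("scene","top"):
    im=cams.snapshot(n);cv2.imwrite(f'pics/{n}0.png',im[:,:,::-1])
    p=cams.camera_params(n);print(n,p)
    for l in('board','stand','rack','goblet','doming_block','ring_tray','hammer','pendants'):
        for d in finder.spot_in(n,l):
            w=np.array(p['R']).T@(np.array(d['at'])-p['t']);print(l,round(d['score'],2),w.round(3))
E
```

```text
pics
0.0 [ 0.19398559 -0.59379737  0.40392157] [ 9.87549731e-01  1.57304501e-01 -2.08499586e-04 -8.82675824e-04]
scene {'vfov': 49.54237905619741, 'cx': 312.5059710625319, 'cy': 203.74481013648844, 'distortion': array([-0.11889611,  0.        ,  0.        ,  0.        ,  0.        ]), 'R': array([[ 2.17457570e-01,  9.76069774e-01, -4.39710075e-05],
       [ 6.38829429e-01, -1.42358204e-01, -7.56062896e-01],
       [-7.37976399e-01,  1.64383510e-01, -6.54498965e-01]]), 't': array([-0.10572565, -0.23580574,  1.82522323])}
board 0.93 [ 0.195 -0.298  0.019]
board 0.92 [0.235 0.177 0.016]
board 0.64 [0.563 0.195 0.112]
stand 0.63 [ 0.662 -0.424  0.044]
stand 0.59 [ 0.481 -0.196  0.018]
rack 0.6 [0.566 0.235 0.008]
goblet 0.61 [0.386 0.002 0.093]
doming_block 0.78 [ 0.666 -0.424  0.047]
ring_tray 0.63 [0.691 0.433 0.014]
hammer 0.75 [0.566 0.195 0.113]
hammer 0.6 [ 0.752 -0.021  0.018]
pendants 0.93 [0.565 0.198 0.116]
pendants 0.92 [0.236 0.179 0.015]
pendants 0.59 [ 0.198 -0.295  0.014]
pendants 0.4 [ 0.664 -0.424  0.046]
top {'vfov': 50.79007321975253, 'cx': 321.11387071977816, 'cy': 203.79490246427395, 'distortion': array([-0.10740445,  0.        ,  0.        ,  0.        ,  0.        ]), 'R': array([[ 0.00632396, -0.99992096, -0.01086666],
       [-0.99646418, -0.00539091, -0.08384552],
       [ 0.08378032,  0.01135847, -0.99641951]]), 't': array([6.70400428e-04, 5.60675971e-01, 1.50767908e+00])}
board 0.95 [0.226 0.177 0.012]
board 0.79 [ 0.187 -0.296  0.017]
board 0.69 [0.554 0.209 0.137]
stand 0.81 [ 0.469 -0.19   0.015]
rack 0.87 [0.543 0.221 0.015]
goblet 0.78 [ 0.374 -0.004  0.116]
goblet 0.24 [0.556 0.205 0.139]
doming_block 0.77 [ 0.642 -0.431  0.048]
doming_block 0.17 [0.543 0.219 0.015]
ring_tray 0.78 [0.681 0.432 0.011]
hammer 0.93 [ 0.755 -0.028  0.028]
pendants 0.82 [ 0.19  -0.296  0.016]
pendants 0.81 [0.225 0.169 0.016]
pendants 0.7 [0.55  0.204 0.135]
```

View pics/scene0.png

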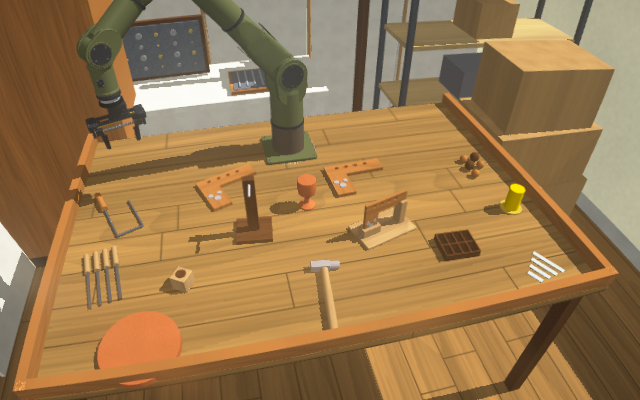

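View pics/top0.png

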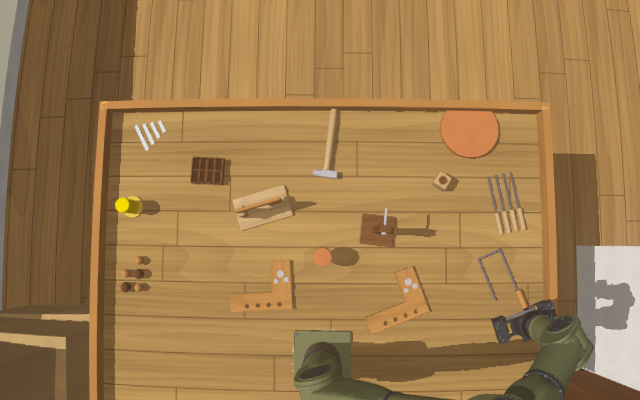

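Run:
```python
import cv2,numpy as np
s=cv2.imread('pics/scene0.png');t=cv2.imread('pics/top0.png')
def c(im,x,y,w=80,h=60):return cv2.resize(im[y:y+h,x:x+w],(400,300),interpolation=cv2.INTER_CUBIC)
cv2.imwrite('pics/crop1.png',np.vstack([np.hstack([c(s,345,187),c(s,215,172,100,75)]),np.hstack([c(t,222,178),c(t,350,198)])]))
```

```text
(no output)
```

View pics/crop1.png

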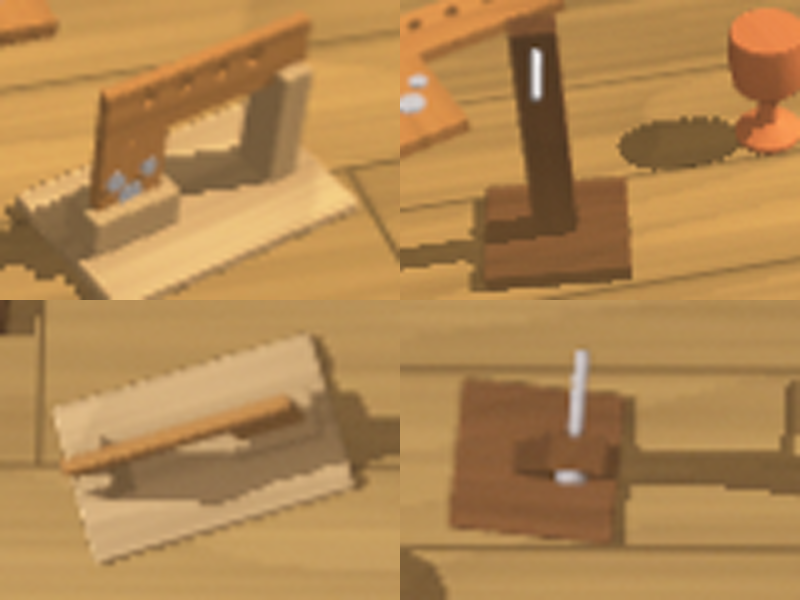

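```bash
cat > h.py <<'E'
import numpy as np,cv2
from plant import cams
def K(p):
    f=200/np.tan(np.radians(p['vfov']/2));return np.array([[f,0,p['cx']],[0,f,p['cy']],[0,0,1.]])
def proj(n,X):
    p=cams.camera_params(n);return cv2.projectPoints(np.atleast_2d(X).astype(float),cv2.Rodrigues(np.array(p['R']))[0],np.array(p['t']),K(p),np.array(p['distortion']))[0][:,0]
def ray(n,uv):
    p=cams.camera_params(n);R=np.array(p['R']);a=cv2.undistortPoints(np.array([[uv]],float),K(p),np.array(p['distortion']))[0,0]
    return -R.T@p['t'],R.T@[a[0],a[1],1]
def atz(n,uv,z):
    o,d=ray(n,uv);return o+d*(z-o[2])/d[2]
def tri(obs):
    A=np.zeros((3,3));b=np.zeros(3)
    for n,uv in obs:
        o,d=ray(n,uv);d=d/np.linalg.norm(d);M=np.eye(3)-np.outer(d,d);A+=M;b+=M@o
    return np.linalg.solve(A,b)
def place(P,x,y,th):
    P=np.atleast_2d(P).astype(float);c,s=np.cos(th),np.sin(th)
    return np.c_[x+c*P[:,0]-s*P[:,1],y+s*P[:,0]+c*P[:,1],P[:,2]]
E
cat > fit.py <<'E'
from h import *
from scipy.optimize import least_squares
def c(q,ox,oy,s):return[(a/s+ox-.5+.5/s,b/s+oy-.5+.5/s) for a,b in q]
def fit(parts,x0):
    f=lambda v:np.concatenate([(proj(n,place(P,*v))-uv).ravel() for n,P,uv in parts])
    s=least_squares(f,x0,loss='soft_l1');print(s.x.round(4),np.degrees(s.x[2]).round(2),f(s.x).round(1));return s.x
rf=[(60,100,12),(60,-100,12),(-60,-100,12),(-60,100,12)]
rt=c([(52,108),(315,35),(355,185),(100,263)],222,178,5)
print('rack top');fit([('top',np.array(rf)/1e3,rt)],[.55,.22,.25])
bt=c([(65,165),(297,105)],222,178,5)
print('board top');fit([('top',np.array([(0,80,137),(0,-80,137)])/1e3,bt)],[.55,.22,.25])
bs=c([(103,95),(310,15)],345,187,5)
print('board scene');fit([('scene',np.array([(5,-80,137),(5,80,137)])/1e3,bs)],[.55,.22,.25])
# stand: origin in post face; foot extent in x unknown -> centre offset fitted
st=c([(62,77),(217,95),(212,240),(50,227)],350,198,5)
for uv in st:print(atz('top',uv,.016).round(4))
ss=c([(87,185),(228,178),(110,38),(155,35)],215,172,4)
for uv,z in zip(ss,(.016,.016,.226,.226)):print('sc',atz('scene',uv,z).round(4))
pt=c([(180,50),(175,135)],350,198,5);ps=c([(137,98),(136,50)],215,172,4)
for a,b in zip(pt,ps):print('pin',tri([('top',a),('scene',b)]).round(4),atz('top',a,.21).round(4))
E
python3 fit.py
```

```text
rack top
[0.5484 0.2189 0.2921] 16.74 [ 0.4 -0.  -0.4 -0.7  0.6  0.5 -0.6  0.2]
board top
[0.5472 0.2167 0.259 ] 14.84 [ 0.4 -0.1 -0.3  0.1]
board scene
[0.5454 0.2239 0.2801] 16.05 [ 0.2 -0.2 -0.2  0.2]
[ 0.5284 -0.1452  0.016 ]
[ 0.5158 -0.2585  0.016 ]
[ 0.4104 -0.2543  0.016 ]
[ 0.4193 -0.1365  0.016 ]
sc [ 0.4081 -0.2486  0.016 ]
sc [ 0.4254 -0.1296  0.016 ]
sc [ 0.4835 -0.214   0.226 ]
sc [ 0.4873 -0.1807  0.226 ]
pin [ 0.5343 -0.2027  0.2073] [ 0.5339 -0.204   0.21  ]
pin [ 0.48   -0.1982  0.2093] [ 0.4797 -0.2005  0.21  ]
```

>>> play_rows([
  [100,0,0,-0.012,0,0,-8],
  [100,0,0,-0.012,0,0,-10],
  [100,0,0,-0.012,0,0,-10],
  [100,0,0,-0.012,0,0,-10],
  [100,0,0,-0.012,0,0,-10],
  [100,0,0,-0.012,0,0,-10],
  [100,0,0,-0.012,0,0,-10],
  [100,0,0,-0.012,0,0,-10],
])

```text
clock: 1.9
tool_pos: [0.194, -0.5941, 0.5011]
eef_rot: [0.666, 0.746, -0.0, -0.0]
contact_force: [-0.8, 0.0, 0.0]
opening: 0.997
finger_force: 0.0
```

```bash
cat > go.py <<'E'
# python3 go.py x y z yaw_of_tool_y(deg) : grasp point target -> tool-frame shift (m) and turn (deg)
import sys;import numpy as np
from plant import status,r
from scipy.spatial.transform import Rotation as Ro
s=status.get_state();R=Ro.from_quat(s['eef_rot']).as_matrix();g=np.array(s['tool_pos'])+R[:,2]*r.grip_depth
print('t',s['clock'],'tcp',np.round(s['tool_pos'],4),'grasp',g.round(4),'tool y yaw',np.degrees(np.arctan2(R[1,1],R[0,1])).round(2),'z',R[:,2].round(4),'F',np.round(s['contact_force'],2),'M',np.round(s['moment'],2),'open',s['opening'],'q',np.round(s['q'],2))
if len(sys.argv)>3:
    x=np.array(sys.argv[1:4],float);print('shift',(R.T@(x-g)).round(4))
if len(sys.argv)>4:
    a=np.radians(float(sys.argv[4]));y=np.array([np.cos(a),np.sin(a),0]);z=np.array([0,0,-1.]);T=np.c_[np.cross(y,z),y,z]
    print('turn',np.degrees(Ro.from_matrix(R.T@T).as_rotvec()).round(2))
E
python3 go.py 0.5373 0.2526 0.25 16
```

```text
t 1.9 tcp [ 0.194  -0.5941  0.5011] grasp [ 0.194  -0.5941  0.3538] tool y yaw 6.41 z [-2.e-04 -1.e-04 -1.e+00] F [-0.79  0.03  0.02] M [-0.03 -0.1   0.01] open 0.9974318218188061 q [ 1.5   0.64 -0.6   1.42  0.37  1.19  0.97]
shift [0.8031 0.4358 0.1037]
turn [-0.01  0.   -9.59]
```

>>> play_rows([
  [100,0.02,0.011,0,0,0,0],
  [100,0.042,0.0228,0,0,0,0],
  [100,0.042,0.0228,0,0,0,0],
  [100,0.042,0.0228,0,0,0,0],
  [100,0.042,0.0228,0,0,0,0],
  [100,0.042,0.0228,0,0,0,0],
  [100,0.042,0.0228,0,0,0,0],
  [100,0.042,0.0228,0,0,0,0],
])

```text
clock: 2.9
tool_pos: [0.3308, -0.2623, 0.501]
eef_rot: [0.669, 0.744, -0.0, 0.0]
contact_force: [0.7, -0.1, -0.1]
opening: 1.002
finger_force: 0.0
```

>>> play_rows([
  [100,0.042,0.0228,0,0,0,0],
  [100,0.042,0.0228,0,0,0,0],
  [100,0.042,0.0228,0,0,0,0],
  [100,0.042,0.0228,0,0,0,0],
  [100,0.042,0.0228,0,0,0,0],
  [100,0.042,0.0228,0,0,0,0],
  [100,0.042,0.0228,0,0,0,0],
  [100,0.042,0.0228,0,0,0,0],
])

```text
clock: 3.9
tool_pos: [0.4766, 0.091, 0.5008]
eef_rot: [0.669, 0.744, -0.0, 0.0]
contact_force: [0.2, -0.5, -0.5]
opening: 0.998
finger_force: 0.0
```

>>> play_rows([
  [100,0.042,0.0228,0.01,0,0,0],
  [100,0.042,0.0228,0.02,0,0,0],
  [100,0.042,0.0228,0.03,0,0,0],
  [100,0.027,0.014,0.02,0,0,-5],
  [100,0,0,0.02,0,0,-4.6],
  [100,0,0,0,0,0,0],
])

```text
clock: 4.65
tool_pos: [0.5415, 0.2503, 0.3991]
eef_rot: [0.604, 0.797, -0.002, -0.001]
contact_force: [-0.7, -0.0, 0.5]
opening: 1.002
finger_force: 0.0
```

```bash
python3 go.py 0.5373 0.2526 0.117 16
python3 - <<'E'
from plant import cams
import cv2,numpy as np
s=cams.snapshot('scene')[:,:,::-1];t=cams.snapshot('top')[:,:,::-1]
cv2.imwrite('pics/s1.png',s);cv2.imwrite('pics/t1.png',t)
c=lambda im,x,y:cv2.resize(im[y:y+90,x:x+120],(400,300),interpolation=cv2.INTER_CUBIC)
cv2.imwrite('pics/crop2.png',np.hstack([c(s,330,150),c(t,205,160)]))
E
```

```text
t 4.65 tcp [0.5415 0.2503 0.3991] grasp [0.5411 0.25   0.2518] tool y yaw 15.67 z [-0.0031 -0.002  -1.    ] F [-0.67 -0.01  0.55] M [-0.01 -0.07  0.04] open 1.0015731090243025 q [-0.14  0.73 -0.67  1.64  0.52  0.96 -0.72]
shift [ 0.0037 -0.0024  0.1348]
turn [-0.2   0.06 -0.33]
```

View pics/crop2.png

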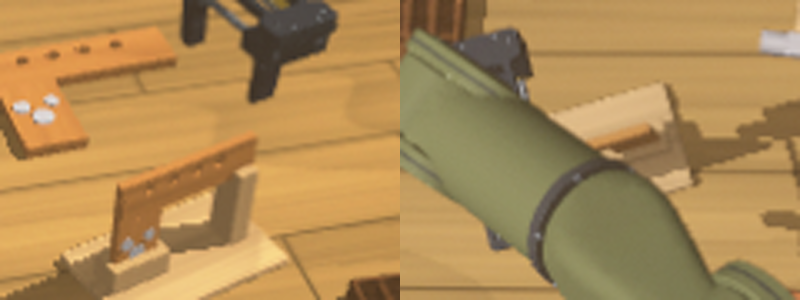

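>>> play_rows([
  [100,0.0037,-0.0024,0.01,-0.2,0,-0.3],
  [100,0,0,0.02,0,0,0],
  [100,0,0,0.024,0,0,0],
  [100,0,0,0.024,0,0,0],
  [100,0,0,0.024,0,0,0],
  [100,0,0,0.02,0,0,0],
  [100,0,0,0.0125,0,0,0],
  [100,0,0,0,0,0,0],
])

```text
clock: 5.75
tool_pos: [0.5387, 0.2535, 0.2658]
eef_rot: [0.602, 0.799, 0.001, 0.001]
contact_force: [0.4, 0.7, 1.1]
opening: 1.004
finger_force: 0.0
```

```bash
python3 go.py 0.5373 0.2526 0.117 16
python3 - <<'E'
from plant import cams
import cv2,numpy as np
s=cams.snapshot('scene')[:,:,::-1]
cv2.imwrite('pics/s2.png',s)
c=lambda im,x,y:cv2.resize(im[y:y+90,x:x+120],(800,600),interpolation=cv2.INTER_CUBIC)
cv2.imwrite('pics/crop3.png',c(s,330,160))
E
```

```text
t 5.75 tcp [0.5387 0.2535 0.2658] grasp [0.5391 0.2535 0.1185] tool y yaw 15.99 z [ 2.6e-03  3.0e-04 -1.0e+00] F [0.44 0.68 1.08] M [-0.   -0.09  0.07] open 1.0041996813252612 q [-0.21  0.89 -0.55  1.76  0.69  0.69 -0.86]
shift [-0.0004 -0.002   0.0015]
turn [ 0.15  0.03 -0.01]
```

View pics/crop3.png

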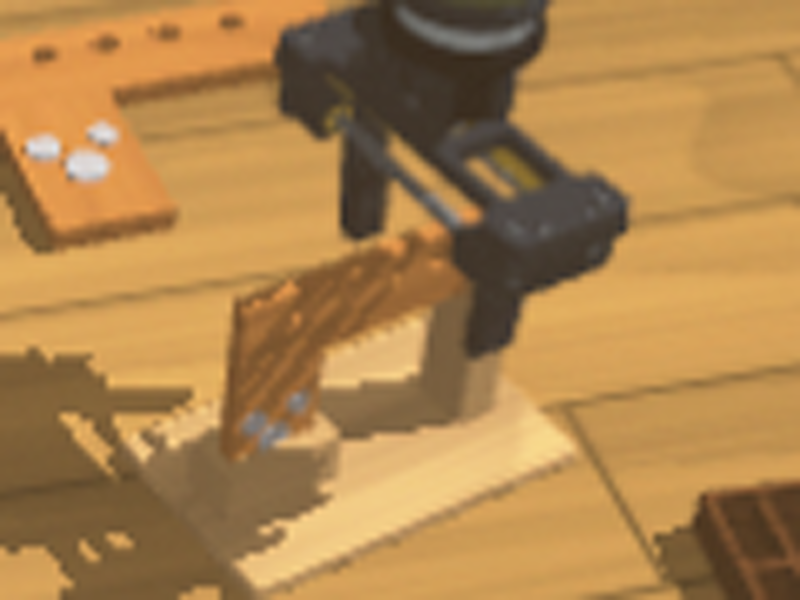

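>>> play_rows([
  [60,0,-0.002,0.001,0.15,0,0],
  [30,0,0,0,0,0,0],
  [15,0,0,0,0,0,0],
  [8,0,0,0,0,0,0],
  [5,0,0,0,0,0,0],
  [5,0,0,0,0,0,0],
], grip_force=6)

```text
clock: 6.55
tool_pos: [0.537, 0.2531, 0.2652]
eef_rot: [0.602, 0.799, 0.0, 0.0]
contact_force: [0.5, 0.3, -0.2]
opening: 0.341
finger_force: 0.0
```

```bash
python3 go.py 0.5373 0.2526 0.117 16
```

```text
t 6.55 tcp [0.537  0.2531 0.2652] grasp [0.5372 0.2531 0.1179] tool y yaw 15.99 z [ 9.e-04  2.e-04 -1.e+00] F [ 0.49  0.26 -0.16] M [ 0.04 -0.15 -0.02] open 0.3411251033191822 q [-0.21  0.89 -0.55  1.76  0.69  0.69 -0.86]
shift [-0.0005  0.      0.0009]
turn [ 0.05  0.01 -0.01]
```

>>> play_rows([
  [5,0,0,0,0,0,0],
  [5,0,0,0,0,0,0],
  [5,0,0,0,0,0,0],
  [5,0,0,0,0,0,0],
])

```text
clock: 7.05
tool_pos: [0.5378, 0.2531, 0.2654]
eef_rot: [0.602, 0.799, 0.001, 0.001]
contact_force: [4.2, 1.0, -0.9]
opening: 0.111
finger_force: 6.0
```

```bash
python3 go.py 0.5373 0.2526 0.117 16
```

```text
t 7.05 tcp [0.5378 0.2531 0.2654] grasp [0.5382 0.2533 0.1181] tool y yaw 15.98 z [ 0.0027  0.001  -1.    ] F [ 4.19  0.97 -0.89] M [ 0.1  -0.88  0.05] open 0.11139421633429239 q [-0.21  0.89 -0.55  1.76  0.69  0.69 -0.86]
shift [-0.0004 -0.001   0.0011]
turn [ 0.17 -0.01 -0.02]
```

>>> play_rows([
  [3,0,0.0015,0,0,0,0],
  [3,0,0,0,0,0,0],
])

```text
clock: 7.3
tool_pos: [0.5383, 0.2535, 0.2653]
eef_rot: [0.602, 0.799, 0.0, 0.0]
contact_force: [1.8, -0.1, 1.6]
opening: 0.113
finger_force: 6.0
```

>>> play_rows([
  [3,0,0,0,0,0,0],
  [3,0,0,0,0,0,0],
], grip_force=35)

```text
clock: 7.55
tool_pos: [0.5383, 0.2535, 0.2653]
eef_rot: [0.602, 0.799, 0.0, 0.0]
contact_force: [1.6, 1.1, 2.0]
opening: 0.105
finger_force: 34.9
```

```bash
python3 go.py 0.5373 0.2526 0.117 16
```

```text
t 7.55 tcp [0.5383 0.2535 0.2653] grasp [0.5385 0.2535 0.118 ] tool y yaw 16.02 z [ 9.e-04  1.e-04 -1.e+00] F [1.63 1.07 2.02] M [-0.06 -0.45  0.2 ] open 0.10473377745818181 q [-0.21  0.89 -0.55  1.76  0.69  0.69 -0.86]
shift [-0.0005 -0.0014  0.001 ]
turn [0.05 0.01 0.02]
```

>>> play_rows([
  [3,0,0,-0.003,0,0,0],
  [3,0,0,-0.005,0,0,0],
  [3,0,0,-0.008,0,0,0],
  [3,0,0,-0.008,0,0,0],
  [3,0,0,-0.008,0,0,0],
  [3,0,0,-0.01,0,0,0],
])

```text
clock: 8.3
tool_pos: [0.5379, 0.2532, 0.3077]
eef_rot: [0.602, 0.799, -0.0, 0.0]
contact_force: [0.3, 0.6, -1.4]
opening: 0.112
finger_force: 34.9
```

>>> play_rows([
  [3,0,0,-0.015,0,0,0],
  [3,0,0,-0.02,0,0,0],
  [3,0,0,-0.02,0,0,0],
  [3,0,0,-0.02,0,0,0],
  [3,0,0,-0.014,0,0,0],
  [3,0,0,-0.006,0,0,0],
  [3,0,0,0,0,0,0],
])

```text
clock: 9.18
tool_pos: [0.5383, 0.2534, 0.4023]
eef_rot: [0.602, 0.799, 0.0, 0.0]
contact_force: [-0.4, -0.9, -1.8]
opening: 0.107
finger_force: 34.9
```

```bash
python3 go.py 0.568 -0.1715 0.255 -5
```

```text
t 9.175 tcp [0.5383 0.2534 0.4023] grasp [0.5384 0.2534 0.255 ] tool y yaw 15.99 z [ 1.e-03  1.e-04 -1.e+00] F [-0.39 -0.91 -1.84] M [ 0.05 -0.13 -0.02] open 0.10725744540214552 q [-0.14  0.72 -0.67  1.65  0.52  0.96 -0.72]
shift [-0.4166 -0.0886  0.    ]
turn [ 0.06  0.   20.99]
```

>>> play_rows([
  [3,-0.015,-0.0032,0,0,0,0],
  [3,-0.03,-0.0064,0,0,0,0],
  [3,-0.035,-0.0074,0,0,0,0],
  [3,-0.035,-0.0074,0,0,0,0],
  [3,-0.035,-0.0074,0,0,0,0],
  [3,-0.035,-0.0074,0,0,0,0],
  [3,-0.035,-0.0074,0,0,0,0],
  [3,-0.035,-0.0074,0,0,0,0],
])

```text
clock: 10.18
tool_pos: [0.5562, -0.0091, 0.4014]
eef_rot: [0.602, 0.798, -0.001, -0.0]
contact_force: [0.7, -0.2, -0.2]
opening: 0.113
finger_force: 34.9
```

>>> play_rows([
  [3,-0.035,-0.0074,0,0,0,0],
  [3,-0.035,-0.0074,0,0,0,0],
  [3,-0.035,-0.0074,0,0,0,0],
  [3,-0.03,-0.0064,0,0,0,0],
  [3,-0.0166,-0.004,0,0,0,0],
  [3,-0.008,-0.002,0,0,0,5],
  [3,0,0,0,0,0,8],
  [3,0,0,0,0,0,8],
])

```text
clock: 11.18
tool_pos: [0.567, -0.1694, 0.4017]
eef_rot: [0.739, 0.674, 0.0, -0.0]
contact_force: [-0.6, -0.6, -1.1]
opening: 0.112
finger_force: 34.9
```

>>> play_rows([
  [3,0,0,0,0,0,0],
  [3,0,0,0,0,0,0],
])

```text
clock: 11.42
tool_pos: [0.5673, -0.1693, 0.402]
eef_rot: [0.736, 0.677, 0.0, -0.0]
contact_force: [-0.1, -0.9, -2.2]
opening: 0.11
finger_force: 34.9
```

```bash
python3 go.py 0.568 -0.1715 0.255 -5
python3 - <<'E'
from plant import cams
import cv2,numpy as np
s=cams.snapshot('scene')[:,:,::-1];t=cams.snapshot('top')[:,:,::-1]
cv2.imwrite('pics/s3.png',s);cv2.imwrite('pics/t3.png',t)
c=lambda im,x,y:cv2.resize(im[y:y+120,x:x+80],(400,600),interpolation=cv2.INTER_CUBIC)
cv2.imwrite('pics/crop4.png',np.hstack([c(s,210,130),c(t,345,160)]))
E
```

```text
t 11.425 tcp [ 0.5673 -0.1693  0.402 ] grasp [ 0.5673 -0.1692  0.2547] tool y yaw -4.84 z [ 4.e-04  4.e-04 -1.e+00] F [-0.14 -0.87 -2.24] M [ 0.05 -0.06  0.  ] open 0.11048989913952732 q [ 0.56  0.7  -0.62  1.66  0.49  0.94 -0.32]
shift [-0.0022  0.0009 -0.0003]
turn [ 0.02 -0.02  0.16]
```

View pics/crop4.png

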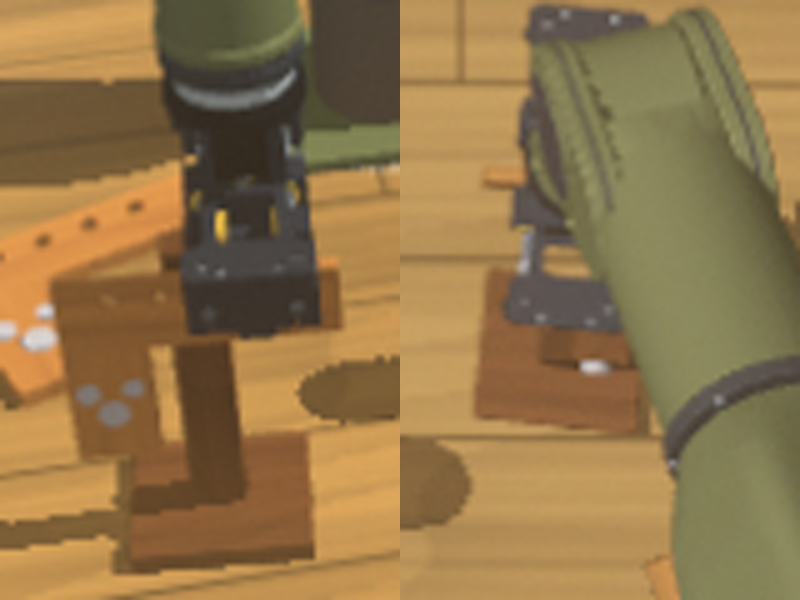

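>>> play_rows([
  [3,0,-0.008,0,0,0,0.16],
  [3,0,-0.012,0,0,0,0],
  [3,0,-0.012,0,0,0,0],
  [3,0,-0.009,0,0,0,0],
  [3,0,-0.004,0,0,0,0],
  [3,0,0,0,0,0,0],
])

```text
clock: 12.28
tool_pos: [0.5224, -0.1655, 0.4022]
eef_rot: [0.738, 0.675, 0.0, 0.0]
contact_force: [-0.4, -0.1, -0.6]
opening: 0.107
finger_force: 34.9
```

```bash
python3 go.py
python3 - <<'E'
from h import *
x,y,z=.5673,-.1692,.2547;th=np.radians(-4.84)
P=np.array([(5,80,125),(5,80,80),(5,-30,0),(5,-80,0),(5,-80,125),(5,-30,80)])/1e3-[0,.035,.106]
Q=place(P,x,y,th);Q[:,2]+=z
print(((proj('scene',Q)-[210,130]+.4)*5).round(0))
E
```

```text
t 12.275 tcp [ 0.5224 -0.1655  0.4022] grasp [ 0.5226 -0.1655  0.2549] tool y yaw -5.17 z [ 0.0011  0.     -1.    ] F [-0.42 -0.13 -0.6 ] M [-0.01 -0.05  0.02] open 0.10747456020028984 q [ 0.6   0.65 -0.63  1.79  0.49  0.86 -0.35]
[[330. 268.]
 [335. 330.]
 [156. 451.]
 [ 70. 459.]
 [ 40. 293.]
 [140. 347.]]
```

>>> play_rows([
  [3,0,0,0.003,0,0,0],
  [3,0,0,0.003,0,0,0],
  [3,0,0,0.001,0,0,0],
  [3,0,0,0,0,0,0],
])

```text
clock: 12.78
tool_pos: [0.5226, -0.1654, 0.3949]
eef_rot: [0.738, 0.675, 0.0, 0.0]
contact_force: [-0.1, 0.3, -1.5]
opening: 0.106
finger_force: 34.9
```

>>> play_rows([
  [3,0,0,0.001,0,0,0],
  [3,0,0,0,0,0,0],
])

```text
clock: 13.02
tool_pos: [0.5226, -0.1655, 0.3941]
eef_rot: [0.738, 0.675, 0.0, 0.0]
contact_force: [0.1, -1.0, -1.2]
opening: 0.115
finger_force: 34.9
```

>>> play_rows([
  [3,0,0,0.001,0,0,0],
  [3,0,0,0,0,0,0],
])

```text
clock: 13.28
tool_pos: [0.5226, -0.1655, 0.393]
eef_rot: [0.738, 0.675, 0.0, 0.0]
contact_force: [-0.3, -0.7, -0.9]
opening: 0.111
finger_force: 34.9
```

>>> play_rows([
  [3,0,0,0.001,0,0,0],
  [3,0,0,0,0,0,0],
])

```text
clock: 13.52
tool_pos: [0.5226, -0.1655, 0.392]
eef_rot: [0.738, 0.675, 0.0, 0.0]
contact_force: [0.5, -0.0, -1.4]
opening: 0.109
finger_force: 34.9
```

>>> play_rows([
  [3,0,0,0.001,0,0,0],
  [3,0,0,0,0,0,0],
])

```text
clock: 13.78
tool_pos: [0.5225, -0.1655, 0.391]
eef_rot: [0.738, 0.675, 0.0, 0.0]
contact_force: [-0.2, 0.3, -0.7]
opening: 0.115
finger_force: 34.9
```

>>> play_rows([
  [3,0,0,0.001,0,0,0],
  [3,0,0,0,0,0,0],
])

```text
clock: 14.02
tool_pos: [0.5226, -0.1655, 0.39]
eef_rot: [0.738, 0.675, 0.0, 0.0]
contact_force: [-0.1, 0.1, -1.9]
opening: 0.112
finger_force: 34.9
```

>>> play_rows([
  [3,0,0,0.001,0,0,0],
  [3,0,0,0,0,0,0],
])

```text
clock: 14.28
tool_pos: [0.5226, -0.1655, 0.389]
eef_rot: [0.738, 0.675, 0.0, 0.0]
contact_force: [0.0, -0.2, -0.1]
opening: 0.114
finger_force: 34.9
```

>>> play_rows([
  [3,0,0,0.001,0,0,0],
  [3,0,0,0,0,0,0],
])

```text
clock: 14.52
tool_pos: [0.5226, -0.1655, 0.388]
eef_rot: [0.738, 0.675, 0.0, 0.0]
contact_force: [0.0, 0.7, -0.3]
opening: 0.107
finger_force: 34.9
```

>>> play_rows([
  [3,0,0,0.001,0,0,0],
  [3,0,0,0,0,0,0],
])

```text
clock: 14.78
tool_pos: [0.5226, -0.1655, 0.387]
eef_rot: [0.738, 0.675, 0.0, 0.0]
contact_force: [-0.7, -0.1, -1.3]
opening: 0.109
finger_force: 34.9
```

>>> play_rows([
  [3,0,0,0.001,0,0,0],
  [3,0,0,0,0,0,0],
])

```text
clock: 15.02
tool_pos: [0.5226, -0.1655, 0.386]
eef_rot: [0.738, 0.675, 0.0, 0.0]
contact_force: [-0.6, 0.2, -1.3]
opening: 0.108
finger_force: 34.9
```

```bash
python3 go.py
```

```text
t 15.025 tcp [ 0.5226 -0.1655  0.386 ] grasp [ 0.5227 -0.1655  0.2387] tool y yaw -5.17 z [ 7.e-04  2.e-04 -1.e+00] F [-0.63  0.2  -1.33] M [ 0.08 -0.08  0.06] open 0.10759818383288078 q [ 0.59  0.67 -0.61  1.81  0.51  0.83 -0.37]
```

>>> play_rows([
  [3,0,0,0.001,0,0,0],
  [3,0,0,0,0,0,0],
])

```text
clock: 15.28
tool_pos: [0.5226, -0.1655, 0.3851]
eef_rot: [0.738, 0.675, 0.0, 0.0]
contact_force: [0.7, -0.4, -1.1]
opening: 0.11
finger_force: 34.9
```

>>> play_rows([
  [3,0,0,0.001,0,0,0],
  [3,0,0,0,0,0,0],
])

```text
clock: 15.52
tool_pos: [0.5227, -0.1653, 0.3846]
eef_rot: [0.738, 0.675, 0.0, 0.001]
contact_force: [-1.7, 0.5, 4.8]
opening: 0.112
finger_force: 34.9
```

>>> play_rows([
  [3,0,0,0.001,0,0,0],
  [3,0,0,0,0,0,0],
])

```text
clock: 15.78
tool_pos: [0.5228, -0.1652, 0.3841]
eef_rot: [0.738, 0.675, 0.001, 0.001]
contact_force: [-1.7, 1.3, 8.6]
opening: 0.108
finger_force: 35.0
```

>>> play_rows([
  [3,0,0,0.001,0,0,0],
  [3,0,0,0,0,0,0],
])

```text
clock: 16.02
tool_pos: [0.5229, -0.165, 0.3833]
eef_rot: [0.738, 0.675, 0.001, 0.001]
contact_force: [-1.7, 2.7, 9.7]
opening: 0.109
finger_force: 35.0
```

>>> play_rows([
  [3,0,0,-0.001,0,0,0],
  [3,0,0,0,0,0,0],
], grip_force=55)

```text
clock: 16.27
tool_pos: [0.5228, -0.1651, 0.3837]
eef_rot: [0.738, 0.675, 0.001, 0.001]
contact_force: [-1.1, 2.6, 5.2]
opening: 0.112
finger_force: 55.0
```

>>> play_rows([
  [3,0,0,-0.001,0,0,0],
  [3,0,0,0,0,0,0],
])

```text
clock: 16.52
tool_pos: [0.5228, -0.1653, 0.384]
eef_rot: [0.738, 0.675, 0.001, 0.0]
contact_force: [0.5, 0.9, 2.3]
opening: 0.11
finger_force: 55.0
```

>>> play_rows([
  [3,0,0,-0.001,0,0,0],
  [3,0,0,0,0,0,0],
])

```text
clock: 16.77
tool_pos: [0.5223, -0.1658, 0.3847]
eef_rot: [0.738, 0.674, -0.0, -0.0]
contact_force: [0.4, 0.3, -0.8]
opening: 0.11
finger_force: 55.0
```

>>> play_rows([
  [3,0,0,-0.001,0,0,0],
  [3,0,0,0,0,0,0],
])

```text
clock: 17.02
tool_pos: [0.5226, -0.1656, 0.386]
eef_rot: [0.738, 0.674, 0.0, 0.0]
contact_force: [-1.0, -0.3, -0.8]
opening: 0.108
finger_force: 55.0
```

```bash
python3 go.py
python3 - <<'E'
from plant import cams
import cv2,numpy as np
s=cams.snapshot('scene')[:,:,::-1]
cv2.imwrite('pics/s4.png',s)
c=lambda im,x,y:cv2.resize(im[y:y+75,x:x+100],(800,600),interpolation=cv2.INTER_CUBIC)
cv2.imwrite('pics/crop5.png',c(s,200,160))
E
```

```text
t 17.025 tcp [ 0.5226 -0.1656  0.386 ] grasp [ 0.5227 -0.1656  0.2387] tool y yaw -5.17 z [ 7.e-04  1.e-04 -1.e+00] F [-1.05 -0.31 -0.83] M [ 0.04 -0.11 -0.02] open 0.10774357877161181 q [ 0.59  0.67 -0.61  1.81  0.51  0.83 -0.37]
```

View pics/crop5.png

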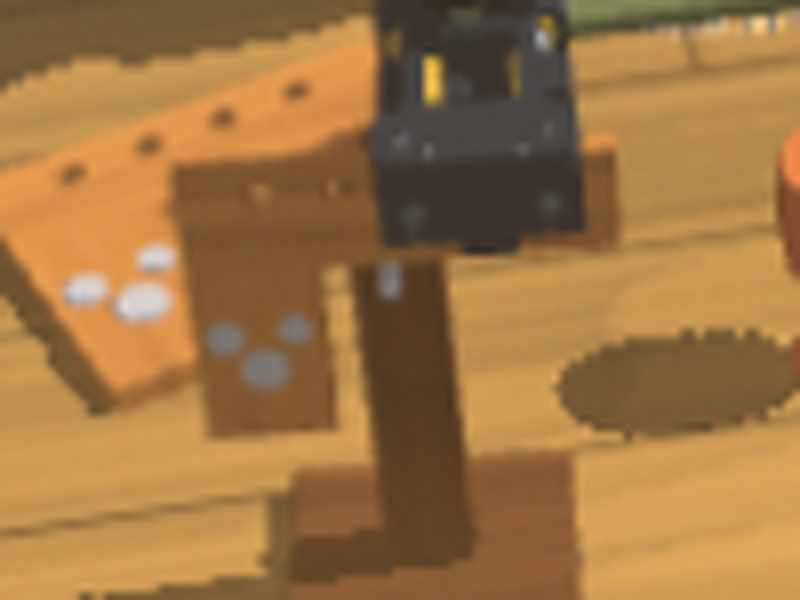

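>>> play_rows([
  [3,0.003,0,-0.0015,0,0,0],
  [3,0.005,0,0,0,0,0],
  [3,0.004,0,0,0,0,0],
  [3,0.001,0,0,0,0,0],
  [3,0,0,0,0,0,0],
])

```text
clock: 17.7
tool_pos: [0.5238, -0.1524, 0.3876]
eef_rot: [0.738, 0.675, 0.0, 0.0]
contact_force: [-0.1, 0.4, -0.6]
opening: 0.112
finger_force: 55.0
```

>>> play_rows([
  [3,0.001,0,0,0,0,0],
  [3,0,0,0,0,0,0],
])

```text
clock: 17.95
tool_pos: [0.5238, -0.1516, 0.3876]
eef_rot: [0.738, 0.674, 0.0, 0.0]
contact_force: [0.3, -0.7, -1.3]
opening: 0.109
finger_force: 55.0
```

>>> play_rows([
  [3,0.001,0,0,0,0,0],
  [3,0,0,0,0,0,0],
])

```text
clock: 18.2
tool_pos: [0.524, -0.1505, 0.3876]
eef_rot: [0.738, 0.675, 0.0, 0.0]
contact_force: [0.7, -0.4, -1.0]
opening: 0.11
finger_force: 55.0
```

>>> play_rows([
  [3,0.001,0,0,0,0,0],
  [3,0,0,0,0,0,0],
])

```text
clock: 18.45
tool_pos: [0.5241, -0.1494, 0.3876]
eef_rot: [0.738, 0.675, 0.0, 0.0]
contact_force: [-0.2, -0.1, -0.1]
opening: 0.107
finger_force: 55.0
```

>>> play_rows([
  [3,0.001,0,0,0,0,0],
  [3,0,0,0,0,0,0],
])

```text
clock: 18.7
tool_pos: [0.5242, -0.1484, 0.3876]
eef_rot: [0.738, 0.675, 0.0, 0.0]
contact_force: [-0.0, 0.5, -0.6]
opening: 0.11
finger_force: 55.0
```

>>> play_rows([
  [3,0.001,0,0,0,0,0],
  [3,0,0,0,0,0,0],
])

```text
clock: 18.95
tool_pos: [0.5242, -0.1475, 0.3876]
eef_rot: [0.738, 0.675, 0.0, 0.0]
contact_force: [0.4, 1.1, -2.1]
opening: 0.104
finger_force: 55.0
```

>>> play_rows([
  [3,0.001,0,0,0,0,0],
  [3,0,0,0,0,0,0],
])

```text
clock: 19.2
tool_pos: [0.5243, -0.1464, 0.3876]
eef_rot: [0.738, 0.675, 0.0, 0.0]
contact_force: [0.4, -0.4, -1.8]
opening: 0.104
finger_force: 55.0
```

>>> play_rows([
  [3,0.001,0,0,0,0,0],
  [3,0,0,0,0,0,0],
])

```text
clock: 19.45
tool_pos: [0.5244, -0.1454, 0.3876]
eef_rot: [0.738, 0.675, 0.0, 0.0]
contact_force: [0.1, 0.4, -2.1]
opening: 0.107
finger_force: 55.0
```

>>> play_rows([
  [3,0.001,0,0,0,0,0],
  [3,0,0,0,0,0,0],
])

```text
clock: 19.7
tool_pos: [0.5244, -0.1447, 0.3876]
eef_rot: [0.738, 0.674, 0.0, 0.0]
contact_force: [0.4, -1.2, -1.1]
opening: 0.108
finger_force: 55.0
```

>>> play_rows([
  [3,0.001,0,0,0,0,0],
  [3,0,0,0,0,0,0],
])

```text
clock: 19.95
tool_pos: [0.5245, -0.1443, 0.3875]
eef_rot: [0.739, 0.674, -0.0, 0.001]
contact_force: [-0.1, -3.1, -1.6]
opening: 0.104
finger_force: 55.0
```

>>> play_rows([
  [3,-0.004,0,0,0,0,0],
  [3,-0.004,0.006,0,0,0,0],
  [3,0,0.01,0,0,0,0],
  [3,0,0.01,0,0,0,0],
  [3,0,0.006,0,0,0,0],
  [3,0,0,0,0,0,0],
])

```text
clock: 20.7
tool_pos: [0.5562, -0.1542, 0.3875]
eef_rot: [0.738, 0.675, 0.001, 0.0]
contact_force: [-0.0, 0.4, -1.2]
opening: 0.109
finger_force: 55.0
```

```bash
python3 - <<'E'
import numpy as np
a=np.radians(-5.17);u=np.array([np.cos(a),np.sin(a)]);v=np.array([-u[1],u[0]])
p=np.array([.5244,-.1449])+u*.032-v*.0064;print(p)
E
python3 go.py 0.5557 -0.1542 0.2012 -5.1
```

```text
[ 0.5556931  -0.15415752]
t 20.7 tcp [ 0.5562 -0.1542  0.3875] grasp [ 0.5564 -0.1541  0.2402] tool y yaw -5.15 z [ 1.1e-03  6.0e-04 -1.0e+00] F [-0.02  0.4  -1.16] M [ 0.01 -0.03 -0.01] open 0.1091140972952711 q [ 0.54  0.7  -0.61  1.72  0.5   0.88 -0.37]
shift [-0.0002 -0.0007  0.039 ]
turn [ 0.06 -0.04 -0.05]
```

>>> play_rows([
  [3,0,0,0.005,0,0,0],
  [3,0,0,0.009,0,0,0],
  [3,0,0,0.01,0,0,0],
  [3,0,0,0.009,0,0,0],
  [3,0,0,0.005,0,0,0],
  [3,0,0,0.001,0,0,0],
  [3,0,0,0,0,0,0],
])

```text
clock: 21.58
tool_pos: [0.5559, -0.1544, 0.3488]
eef_rot: [0.738, 0.675, 0.001, 0.0]
contact_force: [-0.1, -0.5, -0.9]
opening: 0.109
finger_force: 55.0
```

```bash
python3 go.py 0.5557 -0.1542 0.2012 -5.1
python3 - <<'E'
from plant import cams
import cv2,numpy as np
s=cams.snapshot('scene')[:,:,::-1]
cv2.imwrite('pics/s5.png',s)
c=lambda im,x,y:cv2.resize(im[y:y+60,x:x+80],(800,600),interpolation=cv2.INTER_CUBIC)
cv2.imwrite('pics/crop6.png',c(s,210,165))
E
```

```text
t 21.575 tcp [ 0.5559 -0.1544  0.3488] grasp [ 0.5561 -0.1544  0.2015] tool y yaw -5.17 z [ 1.3e-03  2.0e-04 -1.0e+00] F [-0.06 -0.55 -0.9 ] M [ 0.   -0.1  -0.02] open 0.10916785075010278 q [ 0.52  0.75 -0.58  1.76  0.54  0.8  -0.41]
shift [ 0.0001 -0.0004  0.0003]
turn [ 0.07 -0.02 -0.07]
```

View pics/crop6.png

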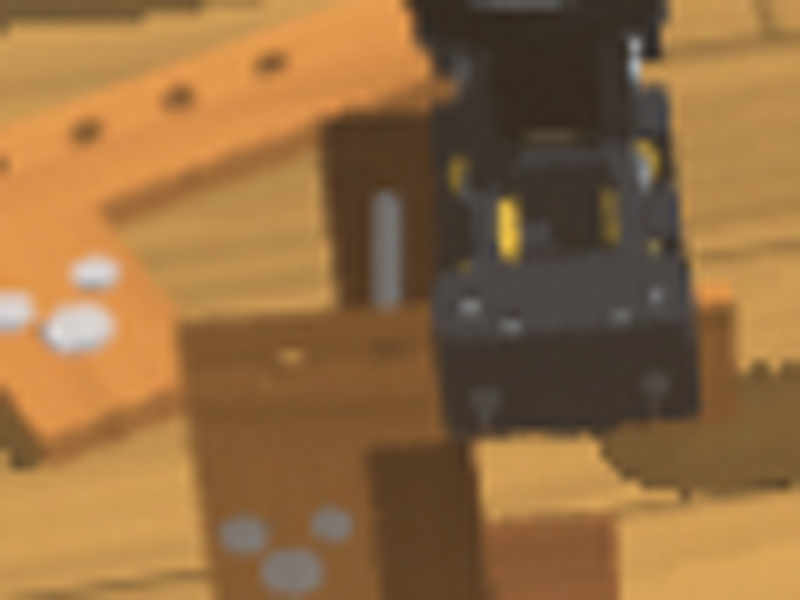

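>>> play_rows([
  [3,0,-0.004,0.0003,0,0,0],
  [3,0,-0.003,0,0,0,0],
  [3,0,-0.002,0,0,0,0],
  [3,0,0,0,0,0,0],
])

```text
clock: 22.12
tool_pos: [0.5466, -0.1536, 0.3484]
eef_rot: [0.738, 0.675, 0.0, 0.0]
contact_force: [-0.1, -0.1, -1.6]
opening: 0.108
finger_force: 55.0
```

>>> play_rows([
  [3,0,-0.0015,0,0,0,0],
  [3,0,-0.0015,0,0,0,0],
  [3,0,0,0,0,0,0],
])

```text
clock: 22.5
tool_pos: [0.5437, -0.1533, 0.3483]
eef_rot: [0.738, 0.675, 0.0, 0.0]
contact_force: [0.3, 0.3, -0.3]
opening: 0.11
finger_force: 55.0
```

>>> play_rows([
  [3,0,-0.001,0,0,0,0],
  [3,0,-0.001,0,0,0,0],
  [3,0,0,0,0,0,0],
])

```text
clock: 22.88
tool_pos: [0.5417, -0.1532, 0.3483]
eef_rot: [0.738, 0.675, 0.0, 0.0]
contact_force: [0.1, -0.2, -0.8]
opening: 0.112
finger_force: 55.0
```

```bash
python3 go.py
```

```text
t 22.875 tcp [ 0.5417 -0.1532  0.3483] grasp [ 0.5418 -0.1531  0.201 ] tool y yaw -5.16 z [ 8.e-04  1.e-04 -1.e+00] F [ 0.07 -0.17 -0.76] M [-0.   -0.08  0.03] open 0.11239773436121374 q [ 0.53  0.73 -0.57  1.8   0.55  0.77 -0.42]
```

>>> play_rows([
  [3,0,-0.001,0,0,0,0],
  [3,0,-0.001,0,0,0,0],
  [3,0,0,0,0,0,0],
])

```text
clock: 23.25
tool_pos: [0.5397, -0.153, 0.3483]
eef_rot: [0.738, 0.675, 0.0, 0.0]
contact_force: [-0.3, 0.5, -1.2]
opening: 0.109
finger_force: 55.0
```

>>> play_rows([
  [3,0,-0.001,0,0,0,0],
  [3,0,-0.001,0,0,0,0],
  [3,0,0,0,0,0,0],
])

```text
clock: 23.62
tool_pos: [0.5377, -0.1528, 0.3483]
eef_rot: [0.738, 0.675, 0.0, 0.0]
contact_force: [1.2, -0.5, -0.4]
opening: 0.108
finger_force: 55.0
```

>>> play_rows([
  [3,0,-0.001,0,0,0,0],
  [3,0,-0.001,0,0,0,0],
  [3,0,0,0,0,0,0],
])

```text
clock: 24.0
tool_pos: [0.5357, -0.1526, 0.3483]
eef_rot: [0.738, 0.675, 0.0, 0.0]
contact_force: [-0.1, -0.7, -1.2]
opening: 0.109
finger_force: 55.0
```

```bash
python3 go.py
```

```text
t 24.0 tcp [ 0.5357 -0.1526  0.3483] grasp [ 0.5359 -0.1526  0.201 ] tool y yaw -5.16 z [ 7.e-04  2.e-04 -1.e+00] F [-0.08 -0.69 -1.19] M [ 0.02 -0.08 -0.03] open 0.1094811672446309 q [ 0.53  0.73 -0.57  1.82  0.55  0.76 -0.43]
```

>>> play_rows([
  [3,0,-0.0015,0,0,0,0],
  [3,0,-0.0015,0,0,0,0],
  [3,0,-0.0015,0,0,0,0],
  [3,0,-0.0015,0,0,0,0],
])

```text
clock: 24.5
tool_pos: [0.5297, -0.152, 0.3483]
eef_rot: [0.738, 0.675, 0.0, 0.0]
contact_force: [0.2, 1.0, -1.2]
opening: 0.11
finger_force: 55.0
```

>>> play_rows([
  [3,0,-0.0015,0,0,0,0],
  [3,0,-0.0015,0,0,0,0],
  [3,0,-0.0015,0,0,0,0],
  [3,0,-0.0015,0,0,0,0],
  [3,0,0,0,0,0,0],
])

```text
clock: 25.12
tool_pos: [0.5238, -0.1515, 0.3483]
eef_rot: [0.738, 0.675, 0.0, 0.0]
contact_force: [0.9, -0.0, -1.6]
opening: 0.104
finger_force: 55.0
```

```bash
python3 go.py
python3 - <<'E'
from plant import cams
import cv2,numpy as np
s=cams.snapshot('scene')[:,:,::-1]
cv2.imwrite('pics/s6.png',s)
c=lambda im,x,y:cv2.resize(im[y:y+60,x:x+80],(800,600),interpolation=cv2.INTER_CUBIC)
cv2.imwrite('pics/crop7.png',c(s,205,160))
E
```

```text
t 25.125 tcp [ 0.5238 -0.1515  0.3483] grasp [ 0.5239 -0.1515  0.201 ] tool y yaw -5.16 z [ 7.e-04  1.e-04 -1.e+00] F [ 0.87 -0.02 -1.56] M [ 0.03 -0.08  0.01] open 0.10416286315081129 q [ 0.54  0.71 -0.57  1.85  0.56  0.74 -0.44]
```

View pics/crop7.png

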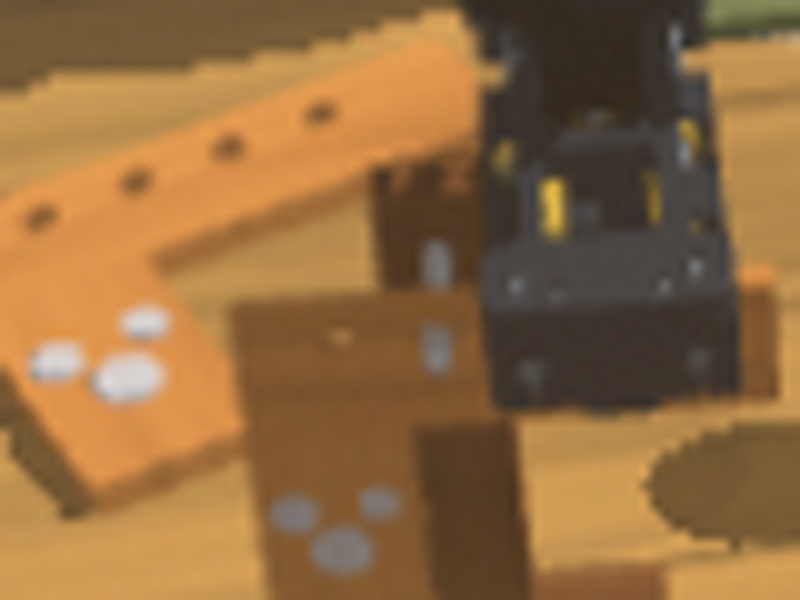

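>>> play_rows([
  [3,0,-0.002,0,0,0,0],
  [3,0,-0.002,0,0,0,0],
  [3,0,-0.002,0,0,0,0],
  [3,0,-0.002,0,0,0,0],
  [3,0,-0.002,0,0,0,0],
  [3,0,-0.002,0,0,0,0],
])

```text
clock: 25.92
tool_pos: [0.5118, -0.1504, 0.3483]
eef_rot: [0.738, 0.675, 0.0, 0.0]
contact_force: [-0.4, -0.3, -0.7]
opening: 0.112
finger_force: 55.0
```

>>> play_rows([
  [3,0,-0.002,0,0,0,0],
  [3,0,-0.002,0,0,0,0],
  [3,0,-0.002,0,0,0,0],
  [3,0,-0.002,0,0,0,0],
  [3,0,-0.001,0,0,0,0],
  [3,0,-0.001,0,0,0,0],
  [3,0,0,0,0,0,0],
])

```text
clock: 26.8
tool_pos: [0.5019, -0.1495, 0.3483]
eef_rot: [0.738, 0.675, 0.0, 0.0]
contact_force: [-0.1, -0.5, -0.8]
opening: 0.105
finger_force: 55.0
```

>>> play_rows([
  [3,0,-0.001,0,0,0,0],
  [3,0,-0.001,0,0,0,0],
  [3,0,0,0,0,0,0],
])

```text
clock: 27.18
tool_pos: [0.4999, -0.1494, 0.3483]
eef_rot: [0.738, 0.675, 0.0, 0.0]
contact_force: [-0.0, 0.9, -1.1]
opening: 0.111
finger_force: 55.0
```

```bash
python3 go.py
```

```text
t 27.175 tcp [ 0.4999 -0.1494  0.3483] grasp [ 0.5    -0.1494  0.201 ] tool y yaw -5.16 z [ 8.e-04  1.e-04 -1.e+00] F [-0.    0.89 -1.1 ] M [ 0.07 -0.11  0.05] open 0.11089608655775403 q [ 0.55  0.69 -0.57  1.92  0.56  0.69 -0.45]
```

>>> play_rows([
  [3,0,-0.001,0,0,0,0],
  [3,0,-0.001,0,0,0,0],
  [3,0,-0.001,0,0,0,0],
  [3,0,-0.001,0,0,0,0],
  [3,0,0,0,0,0,0],
])

```text
clock: 27.8
tool_pos: [0.4959, -0.149, 0.3483]
eef_rot: [0.738, 0.675, 0.0, 0.0]
contact_force: [-0.3, 0.4, -0.6]
opening: 0.104
finger_force: 55.0
```

>>> play_rows([
  [3,0,-0.001,0,0,0,0],
  [3,0,0,0,0,0,0],
])

```text
clock: 28.05
tool_pos: [0.4949, -0.1489, 0.3483]
eef_rot: [0.738, 0.675, 0.0, 0.0]
contact_force: [-0.0, -0.4, -1.2]
opening: 0.111
finger_force: 55.0
```

>>> play_rows([
  [3,0,-0.001,0,0,0,0],
  [3,0,0,0,0,0,0],
])

```text
clock: 28.3
tool_pos: [0.4939, -0.1488, 0.3483]
eef_rot: [0.738, 0.675, 0.0, 0.0]
contact_force: [-0.3, -0.4, -0.7]
opening: 0.11
finger_force: 55.0
```

>>> play_rows([
  [3,0,-0.001,0,0,0,0],
  [3,0,0,0,0,0,0],
])

```text
clock: 28.55
tool_pos: [0.4929, -0.1487, 0.3483]
eef_rot: [0.738, 0.675, 0.0, 0.0]
contact_force: [-0.1, -1.0, -1.4]
opening: 0.107
finger_force: 55.0
```

>>> play_rows([
  [3,0,-0.001,0,0,0,0],
  [3,0,0,0,0,0,0],
])

```text
clock: 28.8
tool_pos: [0.4919, -0.1487, 0.3483]
eef_rot: [0.738, 0.675, 0.0, 0.0]
contact_force: [0.3, 0.2, -1.2]
opening: 0.106
finger_force: 55.0
```

>>> play_rows([
  [3,0,-0.001,0,0,0,0],
  [3,0,0,0,0,0,0],
])

```text
clock: 29.05
tool_pos: [0.4909, -0.1486, 0.3483]
eef_rot: [0.738, 0.675, 0.0, 0.0]
contact_force: [-0.3, 0.5, -1.2]
opening: 0.108
finger_force: 55.0
```

>>> play_rows([
  [3,0,-0.001,0,0,0,0],
  [3,0,0,0,0,0,0],
])

```text
clock: 29.3
tool_pos: [0.4902, -0.1485, 0.3484]
eef_rot: [0.738, 0.675, 0.001, 0.0]
contact_force: [1.2, -0.2, -1.0]
opening: 0.11
finger_force: 55.0
```

>>> play_rows([
  [3,0,-0.0005,0,0,0,0],
  [3,0,0,0,0,0,0],
])

```text
clock: 29.55
tool_pos: [0.49, -0.1484, 0.3484]
eef_rot: [0.738, 0.675, 0.001, 0.001]
contact_force: [2.1, 0.4, -2.3]
opening: 0.111
finger_force: 55.0
```

>>> play_rows([
  [3,0,-0.0005,0,0,0,0],
  [3,0,0,0,0,0,0],
])

```text
clock: 29.8
tool_pos: [0.4897, -0.1484, 0.3485]
eef_rot: [0.738, 0.675, 0.001, 0.001]
contact_force: [5.4, -0.7, -2.9]
opening: 0.107
finger_force: 55.0
```

```bash
python3 go.py
```

```text
t 29.8 tcp [ 0.4897 -0.1484  0.3485] grasp [ 0.4902 -0.1483  0.2012] tool y yaw -5.15 z [ 3.e-03  3.e-04 -1.e+00] F [ 5.43 -0.71 -2.94] M [-0.13 -0.99  0.16] open 0.10744169120943975 q [ 0.55  0.68 -0.57  1.95  0.57  0.67 -0.46]
```

>>> play_rows([
  [3,0,0.0007,0.0005,0,0,0],
  [3,0,0,0.0005,0,0,0],
  [3,0,0,0,0,0,0],
])

```text
clock: 30.18
tool_pos: [0.49, -0.1483, 0.3476]
eef_rot: [0.738, 0.675, 0.001, 0.001]
contact_force: [2.4, -0.5, 1.9]
opening: 0.112
finger_force: 55.0
```

>>> play_rows([
  [3,0,0,0.0005,0,0,0],
  [3,0,0,0,0,0,0],
])

```text
clock: 30.42
tool_pos: [0.49, -0.1484, 0.3469]
eef_rot: [0.738, 0.675, 0.001, 0.001]
contact_force: [3.8, 0.1, 1.4]
opening: 0.109
finger_force: 55.0
```

```bash
python3 go.py
```

```text
t 30.425 tcp [ 0.49   -0.1484  0.3469] grasp [ 0.4902 -0.1484  0.1996] tool y yaw -5.16 z [ 1.7e-03  2.0e-04 -1.0e+00] F [3.81 0.13 1.45] M [-0.08 -0.96  0.14] open 0.1093711282246931 q [ 0.55  0.68 -0.57  1.95  0.57  0.67 -0.46]
```

>>> play_rows([
  [3,0,0.0007,0,0,0,0],
  [3,0,0,0,0,0,0],
])

```text
clock: 30.68
tool_pos: [0.4902, -0.1485, 0.3467]
eef_rot: [0.738, 0.675, 0.0, -0.0]
contact_force: [3.5, -0.3, 0.6]
opening: 0.108
finger_force: 55.0
```

>>> play_rows([
  [3,0,0,0.0004,0,0,0],
  [3,0,0,0,0,0,0],
])

```text
clock: 30.92
tool_pos: [0.4903, -0.1485, 0.3463]
eef_rot: [0.738, 0.675, 0.0, 0.0]
contact_force: [2.6, 0.7, 1.3]
opening: 0.104
finger_force: 55.0
```

```bash
python3 go.py
```

```text
t 30.925 tcp [ 0.4903 -0.1485  0.3463] grasp [ 0.4903 -0.1485  0.199 ] tool y yaw -5.17 z [ 4.e-04  2.e-04 -1.e+00] F [2.64 0.65 1.34] M [-0.07 -0.66  0.09] open 0.10431408587293947 q [ 0.55  0.68 -0.57  1.95  0.57  0.67 -0.46]
```

>>> play_rows([
  [3,0,0.0003,0.0004,0,0,0],
  [3,0,0,0,0,0,0],
])

```text
clock: 31.18
tool_pos: [0.4904, -0.1486, 0.346]
eef_rot: [0.738, 0.674, -0.0, 0.0]
contact_force: [1.6, 1.2, 2.6]
opening: 0.108
finger_force: 55.0
```

>>> play_rows([
  [3,0,0,0.0004,0,0,0],
  [3,0,0,0,0,0,0],
])

```text
clock: 31.42
tool_pos: [0.4904, -0.1486, 0.3458]
eef_rot: [0.738, 0.674, -0.0, 0.0]
contact_force: [-0.6, 0.2, 4.8]
opening: 0.11
finger_force: 55.0
```

```bash
python3 go.py
```

```text
t 31.425 tcp [ 0.4904 -0.1486  0.3458] grasp [ 0.4904 -0.1487  0.1985] tool y yaw -5.18 z [ 2.e-04 -4.e-04 -1.e+00] F [-0.59  0.23  4.76] M [-0.29 -0.16  0.03] open 0.11038396911061359 q [ 0.55  0.68 -0.56  1.95  0.57  0.67 -0.46]
```

>>> play_rows([
  [3,0,0,-0.0005,0,0,0],
  [3,0,0,0,0,0,0],
], grip_force=15)

```text
clock: 31.68
tool_pos: [0.4904, -0.1486, 0.3458]
eef_rot: [0.738, 0.674, -0.0, -0.0]
contact_force: [0.5, 0.1, 1.5]
opening: 0.113
finger_force: 15.0
```

>>> play_rows([
  [3,0,0,0,0,0,0],
  [3,0,0,0,0,0,0],
  [3,0,0,0,0,0,0],
], grip_force=3)

```text
clock: 32.05
tool_pos: [0.4904, -0.1486, 0.3459]
eef_rot: [0.738, 0.674, -0.0, -0.0]
contact_force: [1.0, 0.4, 1.1]
opening: 0.116
finger_force: 3.0
```

>>> play_rows([
  [13,0,0,0,0,0,0],
  [15,0,0,0,0,0,0],
  [18,0,0,0,0,0,0],
  [22,0,0,0,0,0,0],
  [26,0,0,0,0,0,0],
  [30,0,0,0,0,0,0],
  [34,0,0,0,0,0,0],
  [34,0,0,0,0,0,0],
])

```text
clock: 33.05
tool_pos: [0.4907, -0.1485, 0.3461]
eef_rot: [0.738, 0.675, 0.0, 0.0]
contact_force: [-0.4, 0.3, -0.3]
opening: 0.34
finger_force: 0.0
```

```bash
python3 go.py
python3 - <<'E'
from plant import cams
import cv2,numpy as np
s=cams.snapshot('scene')[:,:,::-1]
cv2.imwrite('pics/s8.png',s)
c=lambda im,x,y:cv2.resize(im[y:y+75,x:x+100],(800,600),interpolation=cv2.INTER_CUBIC)
cv2.imwrite('pics/crop8.png',c(s,200,150))
E
```

```text
t 33.05 tcp [ 0.4907 -0.1485  0.3461] grasp [ 0.4909 -0.1485  0.1988] tool y yaw -5.16 z [ 9.e-04  1.e-04 -1.e+00] F [-0.42  0.33 -0.31] M [-0.01 -0.05  0.02] open 0.3402841314131684 q [ 0.55  0.68 -0.57  1.95  0.57  0.67 -0.46]
```

View pics/crop8.png

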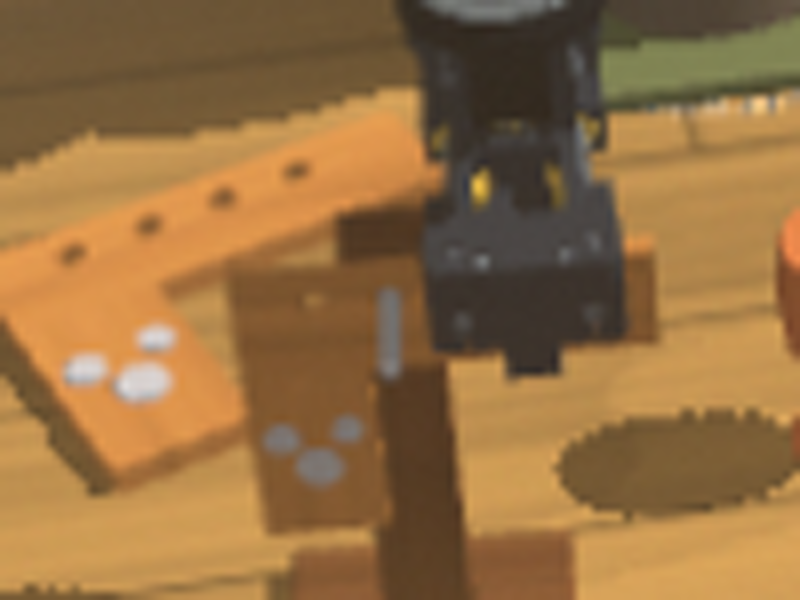

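>>> play_rows([
  [40,0,0,-0.004,0,0,0],
  [40,0,0,-0.008,0,0,0],
  [40,0,0,-0.012,0,0,0],
  [40,0,0,-0.02,0,0,0],
  [40,0,0,-0.03,0,0,0],
  [40,0,0,-0.04,0,0,0],
  [40,0.03,0,-0.03,0,0,0],
  [40,0.05,0,0,0,0,0],
])

```text
clock: 34.1
tool_pos: [0.4984, -0.0692, 0.4931]
eef_rot: [0.74, 0.673, 0.002, 0.003]
contact_force: [0.6, 0.4, -0.8]
opening: 0.402
finger_force: 0.0
```

>>> play_rows([
  [40,0.05,0,0,0,0,0],
  [40,0.05,0,0,0,0,0],
  [40,0.05,0,0,0,0,0],
  [40,0.03,0,0,0,0,0],
  [40,0,0,0,0,0,0],
  [40,0,0,0,0,0,0],
])

```text
clock: 34.85
tool_pos: [0.514, 0.1092, 0.4904]
eef_rot: [0.739, 0.674, -0.0, 0.001]
contact_force: [-0.2, 0.6, 1.0]
opening: 0.396
finger_force: 0.0
```

```bash
cat > chk.py <<'E'
from h import *
from plant import finder
from scipy.optimize import least_squares
def once():
    im=cams.snapshot('scene');cv2.imwrite('pics/s9.png',im[:,:,::-1])
    for d in finder.regions_of('scene','board'):
        m=d['mask'].astype(np.uint8);ys,xs=np.nonzero(m);print(round(d['score'],2),m.sum(),xs.min(),xs.max(),ys.min(),ys.max())
        if not(225<xs.mean()<285 and 175<ys.mean()<225):continue
        # IoU pose search: silhouette of the front face, hung at (s along pin, tilt, pin v,z)
        a=np.radians(-5.1);u=np.array([np.cos(a),np.sin(a),0]);v=np.array([-u[1],u[0],0]);w=np.array([0,0,1.])
        out=np.array([(-80,0),(-30,0),(-30,80),(80,80),(80,125),(-80,125)])/1e3
        def sil(s,t,dv,dz):
            q=out-[-.020,.112];c,n=np.cos(t),np.sin(t);q=q@np.array([[c,n],[-n,c]])
            big=np.zeros((400*4,640*4),np.uint8)
            for k in(-.005,.005):
                X=np.array([.482,-.199+dv,.207+dz])+np.outer(np.full(6,s+k),u)+np.outer(q[:,0],v)+np.outer(q[:,1],w)
                F=proj('scene',X)
                if k<0:B=F
                else:
                    for i in range(6):
                        j=(i+1)%6;cv2.fillPoly(big,[np.round(np.array([B[i],B[j],F[j],F[i]])*4+1.5).astype(int)],1)
                    cv2.fillPoly(big,[np.round(F*4+1.5).astype(int)],1)
            return cv2.resize(big.astype(np.float32),(640,400),interpolation=cv2.INTER_AREA)
        from scipy.optimize import differential_evolution as de
        f=lambda p:np.abs(sil(.005,np.radians(p[0]),p[1]/1e3,p[2]/1e3)-m).sum()
        r_=de(f,[(-10,10),(-10,10),(-10,10)],seed=1,maxiter=40,popsize=8);print('tilt deg,dv,dz mm',r_.x.round(2),'resid px',r_.fun,'of',m.sum())
if __name__=='__main__':once()
E
python3 go.py; python3 chk.py
```

```text
t 34.85 tcp [0.514  0.1092 0.4904] grasp [0.5141 0.1091 0.3431] tool y yaw -5.23 z [ 9.0e-04 -1.1e-03 -1.0e+00] F [-0.17  0.64  0.98] M [-0.01 -0.08  0.  ] open 0.39573926006936017 q [ 0.14  0.52 -0.69  1.73  0.38  1.03 -0.78]
0.87 1022 325 381 160 196
0.85 1048 228 281 179 216
tilt deg,dv,dz mm [0.87 0.53 0.24] resid px 76.3125 of 1048
0.84 1140 196 255 165 210
```

>>> play_rows([
  [40,0,0,0,0,0,0],
  [40,0,0,0,0,0,0],
  [40,0,0,0,0,0,0],
  [40,0,0,0,0,0,0],
  [40,0,0,0,0,0,0],
  [40,0,0,0,0,0,0],
  [40,0,0,0,0,0,0],
  [40,0,0,0,0,0,0],
])

```text
clock: 35.95
tool_pos: [0.514, 0.1104, 0.4901]
eef_rot: [0.738, 0.675, 0.0, 0.0]
contact_force: [0.1, 0.8, -0.7]
opening: 0.399
finger_force: 0.0
```

```bash
python3 chk.py
python3 - <<'E'
from h import *
from plant import finder
im=cams.snapshot('top');cv2.imwrite('pics/t9.png',im[:,:,::-1])
for d in finder.regions_of('top','board'):
    m=d['mask'];ys,xs=np.nonzero(m);print(round(d['score'],2),m.sum(),xs.min(),xs.max(),ys.min(),ys.max())
    if ys.mean()<245 and xs.mean()>330:
        for x in range(xs.min(),xs.max()+1,4):
            q=ys[xs==x]
            if len(q):
                P=atz('top',(x,q.mean()),.220);print(x,q.min(),q.max(),P.round(4),'s',round((P[0]-.482)*.996+(P[1]+.199)*-.0889,4))
for y in range(204,236):print(y,[tuple(int(c) for c in im[y,x]) for x in(374,385,386)])
E
```

```text
0.95 1026 325 381 159 196
0.68 1039 228 281 179 216
tilt deg,dv,dz mm [0.45 0.47 0.85] resid px 73.5625 of 1039
0.56 1088 196 254 164 210
0.81 1415 379 427 267 327
0.67 1619 230 291 261 310
0.52 222 355 403 219 227
355 219 221 [ 0.4934 -0.1056  0.22  ] s 0.003
359 219 223 [ 0.4903 -0.1182  0.22  ] s 0.0011
363 219 223 [ 0.4904 -0.1308  0.22  ] s 0.0023
367 219 223 [ 0.4904 -0.1435  0.22  ] s 0.0035
371 220 223 [ 0.4889 -0.1561  0.22  ] s 0.0031
375 221 223 [ 0.4874 -0.1688  0.22  ] s 0.0027
379 221 223 [ 0.4874 -0.1814  0.22  ] s 0.0039
383 221 224 [ 0.4859 -0.1941  0.22  ] s 0.0035
387 221 225 [ 0.4844 -0.2068  0.22  ] s 0.0031
391 221 226 [ 0.4829 -0.2194  0.22  ] s 0.0027
395 222 227 [ 0.4798 -0.2321  0.22  ] s 0.0007
399 223 227 [ 0.4782 -0.2448  0.22  ] s 0.0003
403 224 226 [ 0.4783 -0.2575  0.22  ] s 0.0015
204 [(182, 145, 88), (123, 95, 57), (125, 95, 59)]
205 [(183, 145, 88), (125, 95, 57), (124, 94, 58)]
206 [(183, 144, 88), (123, 93, 56), (124, 95, 56)]
207 [(185, 146, 88), (125, 95, 59), (120, 92, 56)]
208 [(186, 148, 88), (127, 105, 85), (126, 112, 102)]
209 [(183, 145, 8
[... 673 characters left out ...]
76)]
222 [(138, 96, 55), (136, 97, 63), (133, 95, 59)]
223 [(133, 93, 53), (139, 97, 58), (139, 97, 57)]
224 [(135, 91, 57), (126, 86, 50), (122, 87, 51)]
225 [(113, 77, 45), (106, 74, 44), (106, 75, 48)]
226 [(92, 66, 40), (98, 69, 42), (97, 68, 44)]
227 [(84, 60, 37), (98, 69, 43), (97, 68, 43)]
228 [(85, 61, 37), (97, 68, 42), (93, 64, 37)]
229 [(84, 60, 36), (128, 87, 53), (128, 87, 53)]
230 [(85, 60, 38), (134, 90, 55), (137, 93, 58)]
231 [(83, 60, 36), (138, 93, 58), (136, 93, 58)]
232 [(87, 61, 39), (152, 131, 121), (123, 95, 76)]
233 [(137, 92, 57), (174, 164, 162), (137, 123, 116)]
234 [(145, 98, 62), (143, 126, 119), (123, 105, 93)]
235 [(142, 96, 59), (108, 79, 60), (105, 76, 55)]
```

```bash
python3 -c "
from plant import r
print(r.finish_job())"
```

```text
the job is handed in; nothing more can be done
None
```

The board hangs on the pin by hole_b with its pendants facing the way the pin points. In the camera checks it sat flush against the post, within about 1° of level and still, with the gripper well clear. I handed the job in at about 36 s, and no verdict came back.

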